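Close the wide canister and present it on the carousel

TASK

At the blood-collection desk, put the loose steel lid from the enamel tray squarely onto the one open canister of the carousel, so that it sits fully down. Then take the upright grip in the middle of the carousel and turn it until that wide, now closed canister stands in line with the pointer of the carousel's foot; finish while still gripping the upright grip and holding the carousel still there. Leave the other things on the desk where they are.

Things in the scene. Friction and masses are not known exactly. Their poses are not given: they have to be found in the camera images.
- lid_mid (a point): The loose lid's centre, half-way up (22 mm above its underside); z is up through the knob. From below: a plug 45 mm across and 8 mm high with a tapered foot that enters the canister, a steel disc 64 mm across and 6 mm thick, and a round black knob 18 mm across and 30 mm high (knob from 8 mm below to 22 mm above this point). It lies knob up in the tray. 60 to 130 g. When seated on the canister this point is 14 mm above jar_mouth.
- jar_mouth (a point): Centre of the mouth (rim height, 100 mm above the desk) of the open steel canister on the carousel. Outer diameter 58 mm, bore 50 mm, 72 mm tall; it is the only open one and wider and taller than the three closed ones (44 mm across, low knobs, up to 96 mm above the desk). It is fixed to the turntable 80 mm from the turning axis and its x axis points from the canister towards the turning axis.
- grip_mid (a point): Centre of the upright black grip on the carousel's turning axis: a flat bar 12 mm thick (its x), 44 mm long (its y) and 44 mm high, from 146 to 190 mm above the desk, on a 16 mm post. Its x axis points from the open canister to the turning axis and onward, so the bar's flat faces look towards and away from that canister. The highest part of the carousel; a seated lid's knob reaches 136 mm.
- front (a point): The point, fixed on the carousel's foot at rim height, where the open canister's mouth centre must come: 80 mm from the turning axis, in line with the pointer, a black tongue that sticks out from under the turntable (120 mm radius) towards the robot's side and ends in a small upright block 142 mm from the axis.
- carousel (a joint): Turning angle of the carousel in rad, counter-clockwise from above positive; at 0 (or 6.283) the open canister is at the pointer. Turns freely either way without a stop in use, with light friction (about 0.04 N m) that keeps it where it is left.
- tray: White enamel tray with black rim, 200 x 250 mm (its x, y), rim 17 mm high, floor 4 mm above the desk; fixed. Origin at the centre of its underside. The lid lies in it.
- vial: Small jar with blue cap, 36 mm across, 55 mm high, standing in the tray; leave alone. Origin at its underside.
- pump: White pump bottle, 55 x 85 mm, 196 mm high; leave alone. Origin at its underside.
- tape: Roll of tape lying flat, 68 mm across, 24 mm high; leave alone. Origin at its underside.
- pen: Pen, 130 mm long, lying along its x; leave alone. Origin on the desk near its middle.
- stapler: Stapler, 130 x 34 mm, 44 mm high, long side along its x; leave alone. Origin at its underside.
- spirit: Bottle with white cap, 52 mm across, 110 mm high; leave alone. Origin at its underside.
- beaker: Clear beaker, 70 mm across, 75 mm high; leave alone. Origin at its underside.
Not all that is in view belongs to the job. Of the things shaped like the part that bears lid_mid, the bare steel one is meant.

How it is judged (in metres and radians):
On the way, in this order (a step that is already met when the one before it is completed fails the run):
1. the lid sits squarely and fully down on the open canister (horizontal distance between lid_mid and jar_mouth below 0.0045 m and z of lid_mid in the frame of jar_mouth between 0.0115 and 0.0165 m and angle between lid_mid's own z axis and vertical below 0.06 rad), for 0.2 s.
2. the closed canister stands in line with the pointer (all of step 1 and horizontal distance between jar_mouth and front below 0.012 m), for 0.2 s.
At the end, for the whole second after the job is handed in: The lid is seated on the wide canister (centred within 4.5 mm, fully down, level), the canister's mouth is within 12 mm of the pointer's line point, the carousel is still, and the fingers grip the upright grip (over 3 N, grasp point within 32 mm of its centre) (all of step 2 and velocity of joint carousel between -0.05 and 0.05 rad/s and contact force between the fingers and carousel above 3 N and distance between the grasp point and grip_mid below 0.032 m); the arm keeps its last pose, push and grip.
It fails at once if another thing on the desk (blue-capped jar, pump bottle, tape roll, pen, stapler, white-capped bottle or beaker) is moved more than 30 mm (distance of any of vial, pump, tape, pen, stapler, spirit, beaker from where it was at the start of the episode above 0.03 m).
It also fails if it takes over 64 s, if anything falls off the work surface, if the arm or the gripper's body presses on something with over 40 N, if the wrist force passes 120 N, or if a joint passes its speed limit or range.

ROBOT

A 6-joint arm with a two-finger parallel gripper is mounted at the origin on the work surface. World frame = base frame: x ahead of the robot, y to its left, z up, the work surface at z = 0. Lengths are in mm, angles in degrees, forces in N, time in s.
With the tool pointing down it reaches from about 300 to 850 mm from the base axis. Payload 4.2 kg.
Tool frame: the origin (TCP) lies on the centre line of the jaws, within the pads' length; the fingertips stand 14 mm ahead of it and the grasp point (between the pads) lies 5 mm behind it; z points along the fingers, y is the line along which they close (so a half turn about z gives the same grasp; the last joint's range is limited). The gripper opens to 91 mm and grips with 3 to 60 N. Pads are 32 mm wide; open, the fingers measure 118 mm over their backs; the gripper's body (76 mm by 178 mm) begins 60 mm behind the grasp point.
Start: joints at [-70.187, 18.312, 89.639, -0, 72.044, -1.146], TCP at [205.679, -536.971, 227.976] pointing down, gripper open.
Joint ranges: [-177.97, 177.97], [-48.28, 115.42], [12.27, 149.76], [-77.06, 257.06], [2.81, 150.46], [-146.56, 146.56]. Speed limits (degrees/s): [147.25, 147.25, 180, 180, 180, 180].

INTERFACE

Orientations are given as [roll, pitch, yaw] about the fixed x, y, z axes, in that order (R = Rz(yaw) Ry(pitch) Rx(roll)).
In Python, from workcell import env gives the robot as it stands.
- The arm moves only by the tool arm_command, never from a script. Its argument "motion" is a list of rows, each an object with "offset": the shift along the tool's x, y, z in m, a list of three; "spin": the turn about the tool's z in rad. In form: [{"offset": [tx, ty, tz], "spin": spin}, ...]. A call has 1 to 5 rows; each row shifts and turns the commanded pose from where the row before left it, along the tool's axes as they then stand; what a row does not reach is not made up. A row lasts 1/8 s, in which the tool goes at most 62.5 mm and 10.7 degrees, less where a joint would pass 70% of its speed; a pose out of reach is approached as far as the arm can. A call with a gripper value outside its range is refused whole. "jaw" is the finger opening in m, from 0 to 0.0912, set as the call begins (left out, the last holds). The fingers move at their own pace and stop on an object; "newtons" is the grip in N (left out, the last holds). Time passes only in rows, so rows that do not move let the fingers close. It gives the time, the measured TCP pose, the force, the opening and the grip force at its end, in the units of the state.
- env.state(): the state, without advancing time (a new reading comes with each control period).
- env.grab_frame(name): name is "scene" or "top" or "wrist"; returns (picture, depth): 480x640x3 uint8, blue, green, red; 480x640 float32, mm along the optical axis (not along the pixel's ray), 0 where there is no reading.
- env.camera_model(name): a dict with "fx", "fy", "cx", "cy" (pixels), "k1" (the pictures are not rectified: a ray, as slopes to the right and down, at radius r is drawn at 1 + k1 r^2 times it, then the intrinsics apply), "eye" and "rotation" of the camera in the world; the wrist camera has in their place "hand_eye" (4x4, takes a point from camera to tool coordinates, whose origin is the TCP and whose axes are the flange's). Camera axes: x right, y down, z forward; pixel columns grow to the right and rows downward; lengths in mm; the calibration is good to about 2 mm. A picture is of the moment at which its call begins: read the wrist's pose just before it. camera_model takes no time and is no camera call.
- env.job_done(): hands the job in; it is judged then, once.
Trained networks look in the newest picture that a camera, given by its name, has taken for a name from the list of things; names that differ only in an ending like _2 or _b are one class to them, and where a whole thing is asked for, a point or a joint stands for the part that bears it (a point fixed in the world has none). Each returns a list of dicts, best first, with "score" (0 to 1); they miss things now and then, are a little off and sometimes report something else, mostly with a low value. They report only what shows in the picture. A call takes as long as a camera call. They do not tell look-alikes from the thing itself.
- env.boxes_of(camera, target): "bbox" ([left, top, right, bottom] in pixels, round what is visible of it).
- env.pinpoint(camera, target): "location" ([column, row] in pixels: a listed point, or the origin of a listed thing).
The state is a dict: "time_s": time; "qpos": joint angles; "qvel": joint speeds; "effort": joint torques, N m; "ee_pos": TCP position; "ee_rot": TCP orientation; "force": force on the tool from outside, world axes, zero at the start; "torque": the same for the moment, N m; "gripper_width": finger opening in mm; "gripper_force": force on a finger pad.
Only numpy, scipy, OpenCV 4.12 (cv2) and the standard library are available. Lean on these libraries where they do the work, as an engineer would, in place of code of your own. Each camera call takes 0.05 s, during which the arm holds its last target. There are 200 camera calls.

## Working session

There is one attempt and no reset: what is moved stays moved. The work goes in short steps, Python scripts to look and compute and a tool call to move; the robot and the scene stay as the last step left them, time stands still between calls to the robot, and variables do not carry over. Pictures are saved under pics/ and viewed, at most 10 in all, crops included, and the job is handed in when it is done.

Besides the shell and the picture viewer there is one more tool, called after ">>>" by a JSON object that holds its "op" and its "data". arm_command: Moves the arm, as the interface text tells. Its arguments: {"type":"object","properties":{"motion":{"type":"array"},"jaw":{"type":"number"},"newtons":{"type":"number"}},"required":["motion"]}

```bash
ls; mkdir -p pics; cat > h.py <<'E'
import numpy as np, cv2
from scipy.spatial.transform import Rotation as R
from workcell import env
def tcp():
    s=env.state(); T=np.eye(4); T[:3,:3]=R.from_euler('xyz',s['ee_rot'],degrees=True).as_matrix(); T[:3,3]=s['ee_pos']; return T
def cam(name,T=None):
    m=env.camera_model(name)
    if 'hand_eye' in m: W=(tcp() if T is None else T)@np.array(m['hand_eye'])
    else:
        W=np.eye(4); W[:3,:3]=np.array(m['rotation']); W[:3,3]=m['eye']
    return m,W
def ray(name,uv,T=None):
    m,W=cam(name,T); K=np.array([[m['fx'],0,m['cx']],[0,m['fy'],m['cy']],[0,0,1.]])
    p=cv2.undistortPoints(np.array([[uv]],float),K,np.array([m['k1'],0,0,0.]))[0,0]
    return W[:3,3],W[:3,:3]@np.array([p[0],p[1],1])
def at_z(name,uv,z,T=None):
    o,d=ray(name,uv,T); return o+d*(z-o[2])/d[2]
def at_d(name,uv,dep,T=None):
    o,d=ray(name,uv,T); return o+d*dep
def proj(name,P,T=None):
    m,W=cam(name,T); p=(np.array(P)-W[:3,3])@W[:3,:3]; a=p[:2]/p[2]; a=a*(1+m['k1']*(a@a))
    return np.array([m['fx']*a[0]+m['cx'],m['fy']*a[1]+m['cy']])
E
python3 - <<'E'
from h import *
for c in ['top','scene']:
    im,d=env.grab_frame(c); cv2.imwrite(f'pics/{c}0.png',im); np.save(f'{c}d.npy',d)
    m,W=cam(c); print(c,np.round(W,2).tolist(),m['fx'],m['k1'])
    for t in ['lid_mid','jar_mouth','grip_mid','front','tray','vial','spirit','pump','beaker','tape','stapler','pen']:
        z={'lid_mid':26,'jar_mouth':100,'grip_mid':168,'front':100}.get(t,0)
        for r in env.pinpoint(c,t)[:3]:
            print(t,round(r['score'],2),np.round(r['location']),np.round(at_z(c,r['location'],z)))
print(env.state()['time_s'])
E
```

```text
pics
top [[-171.66, 0.05, -91.15, 365.73], [-171.66, 0.05, -91.15, -72.82], [-171.66, 0.05, -91.15, 1450.85], [0.0, 0.0, 0.0, 1.0]] 510.73315867983547 -0.06410288414411552
lid_mid 0.92 [400. 236.] [-1059. -1498.    26.]
lid_mid 0.78 [482. 240.] [-1059. -1498.    26.]
lid_mid 0.73 [390. 322.] [-1059. -1498.    26.]
jar_mouth 0.86 [266. 217.] [ -985. -1424.   100.]
jar_mouth 0.49 [163. 214.] [ -985. -1424.   100.]
grip_mid 0.94 [249. 238.] [ -917. -1356.   168.]
front 0.61 [247. 271.] [ -985. -1424.   100.]
front 0.51 [212. 180.] [ -985. -1424.   100.]
tray 0.76 [398. 246.] [-1085. -1524.     0.]
tray 0.39 [151. 267.] [-1085. -1524.     0.]
vial 0.63 [428. 265.] [-1085. -1524.     0.]
vial 0.43 [154. 267.] [-1085. -1524.     0.]
spirit 0.67 [214. 180.] [-1085. -1524.     0.]
pump 0.8 [338. 178.] [-1085. -1524.     0.]
beaker 0.95 [164. 213.] [-1085. -1524.     0.]
tape 0.57 [384. 182.] [-1085. -1524.    -0.]
stapler 0.85 [154. 266.] [-1085. -1524.     0.]
pen 0.25 [249. 237.] [-1085. -1524.     0.]
scene [[-146.53, 0.48, 115.81, 1188.58], [-146.53, 0.48, 115.81, 243.58], [-146.53, 0.48
[... 171 characters left out ...]
lid_mid 0.74 [280. 165.] [  14. -931.   26.]
jar_mouth 0.88 [348. 287.] [  88. -857.  100.]
grip_mid 0.59 [383. 254.] [ 156. -789.  168.]
front 0.57 [399. 245.] [  88. -857.  100.]
tray 0.98 [222. 226.] [ -12. -957.    0.]
vial 0.68 [205. 196.] [ -12. -957.    0.]
spirit 0.71 [391. 396.] [ -12. -957.    0.]
spirit 0.65 [221. 227.] [ -12. -957.    0.]
spirit 0.39 [348. 286.] [ -12. -957.    0.]
pump 0.88 [241. 330.] [ -12. -957.    0.]
pump 0.53 [479. 382.] [ -12. -957.    0.]
beaker 0.7 [480. 383.] [ -12. -957.    0.]
tape 0.88 [195. 298.] [ -12. -957.    0.]
stapler 0.72 [510. 329.] [ -12. -957.    0.]
stapler 0.56 [241. 327.] [ -12. -957.    0.]
pen 0.77 [496. 259.] [ -12. -957.    0.]
1.3
```

The camera rotation is given as roll/pitch/yaw, so I'll fix that and look at the pictures.

```bash
sed -i "s/W\[:3,:3\]=np.array(m\['rotation'\])/W[:3,:3]=R.from_euler('xyz',m['rotation'],degrees=True).as_matrix()/" h.py
python3 - <<'E'
from h import *
P={'top':{'lid_mid':[(400,236),(482,240),(390,322)],'jar_mouth':[(266,217)],'grip_mid':[(249,238)],'front':[(247,271)],'tray':[(398,246)],'vial':[(428,265)],'spirit':[(214,180)],'pump':[(338,178)],'beaker':[(164,213)],'tape':[(384,182)],'stapler':[(154,266)]},
'scene':{'lid_mid':[(238,148),(142,191),(280,165)],'jar_mouth':[(348,287)],'grip_mid':[(383,254)],'front':[(399,245)],'tray':[(222,226)],'vial':[(205,196)],'pump':[(241,330)]}}
Z={'lid_mid':26,'jar_mouth':100,'grip_mid':168,'front':100}
for c in P:
  d=np.load(c+'d.npy')
  for t in P[c]:
    for uv in P[c][t]: print(c,t,uv,np.round(at_z(c,uv,Z.get(t,0))),'depth pt',np.round(at_d(c,uv,d[uv[1],uv[0]])))
E
```

```text
top lid_mid (400, 236) [ 578. -304.   26.] depth pt [ 574. -299.   54.]
top lid_mid (482, 240) [ 562. -537.   26.] depth pt [ 560. -531.   44.]
top lid_mid (390, 322) [ 339. -266.   26.] depth pt [ 339. -264.   43.]
top jar_mouth (266, 217) [626.  67. 100.] depth pt [640.  74.  30.]
top grip_mid (249, 238) [560. 103. 168.] depth pt [556. 100. 191.]
top front (247, 271) [482. 118. 100.] depth pt [485. 124.  60.]
top tray (398, 246) [ 553. -301.    0.] depth pt [ 552. -299.   14.]
top vial (428, 265) [ 497. -385.    0.] depth pt [ 492. -373.   54.]
top spirit (214, 180) [759. 229.   0.] depth pt [740. 214.  72.]
top pump (338, 178) [ 758. -134.    0.] depth pt [ 735. -131.   83.]
top beaker (164, 213) [664. 375.   0.] depth pt [663. 374.   3.]
top tape (384, 182) [ 743. -268.    0.] depth pt [ 744. -269.   -5.]
top stapler (154, 266) [510. 400.   0.] depth pt [505. 386.  43.]
scene lid_mid (238, 148) [ 334. -393.   26.] depth pt [ 343. -386.   39.]
scene lid_mid (142, 191) [ 563. -540.   26.] depth pt [ 566. -536.   31.]
scene lid_mid (280, 165) [ 338. -265.   26.] depth pt [ 345. -260.   36.]
scene jar_mouth (348, 287) [628.  53. 100.] depth pt [606.  45.  56.]
scene grip_mid (383, 254) [561.  99. 168.] depth pt [567. 100. 178.]
scene front (399, 245) [483. 112. 100.] depth pt [415. 100.  -5.]
scene tray (222, 226) [ 555. -315.    0.] depth pt [ 565. -307.   19.]
scene vial (205, 196) [ 494. -402.    0.] depth pt [ 516. -381.   39.]
scene pump (241, 330) [ 778. -135.    0.] depth pt [ 792. -122.   43.]
```

View pics/top0.png

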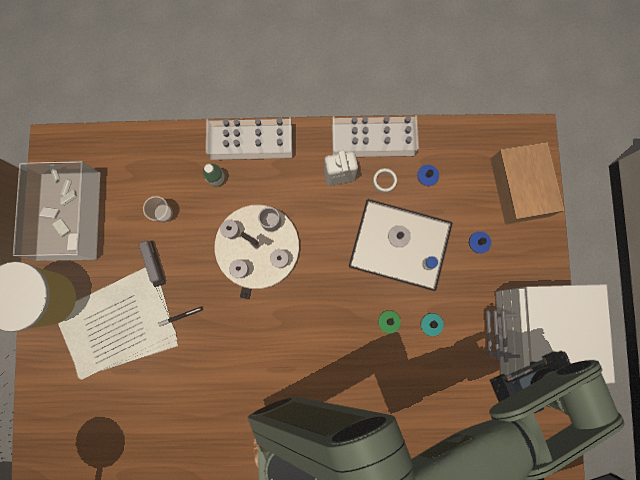

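View pics/scene0.png

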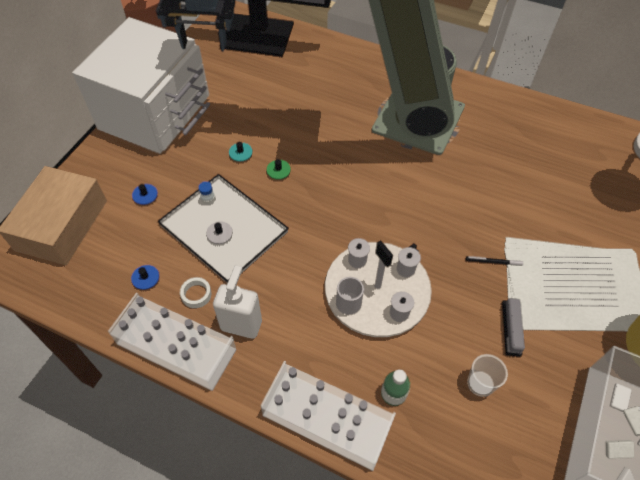

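Candidates for the lid in the top view are steel (400,236) in the tray, blue (480,242), blue (428,175), green (389,322) and teal (432,324). I choose the bare steel one in the tray. The open canister shows at (270,217), the grip at (250,239) and the pointer block at (246,293).

```bash
cat >> h.py <<'E'
def plan(target,yaw=None):
    """offset in tool axes (m) to reach TCP target (mm), and spin to make the tool y point along heading yaw (mod pi)"""
    T=tcp(); off=T[:3,:3].T@(np.array(target)-T[:3,3])/1000
    s=0
    if yaw is not None:
        y=T[:3,1]; cur=np.degrees(np.arctan2(y[1],y[0])); dl=(yaw-cur+90)%180-90; s=np.radians(-dl)
    print('offset',np.round(off,4),'spin',round(s,4),'q',np.round(env.state()['qpos'],1))
E
python3 - <<'E'
from h import *
im=cv2.imread('pics/top0.png')
cv2.imwrite('pics/top_crop.png',cv2.resize(im[160:345,200:500],None,fx=2.6,fy=2.6,interpolation=2))
print(np.round(tcp(),3)); print(np.round(env.camera_model('wrist')['hand_eye'],3))
plan([578,-304,200],0)
E
```

```text
[[ 9.34000e-01  3.58000e-01  0.00000e+00  2.05677e+02]
 [ 3.58000e-01 -9.34000e-01 -0.00000e+00 -5.36984e+02]
 [-0.00000e+00  0.00000e+00 -1.00000e+00  2.27988e+02]
 [ 0.00000e+00  0.00000e+00  0.00000e+00  1.00000e+00]]
[[  -0.      -0.969   -0.246   68.382]
 [   1.      -0.       0.      -0.579]
 [  -0.      -0.246    0.969 -155.549]
 [   0.       0.       0.       1.   ]]
offset [ 0.431  -0.0844  0.028 ] spin -1.205 q [-70.2  18.3  89.6  -0.   72.   -1.1]
```

View pics/top_crop.png

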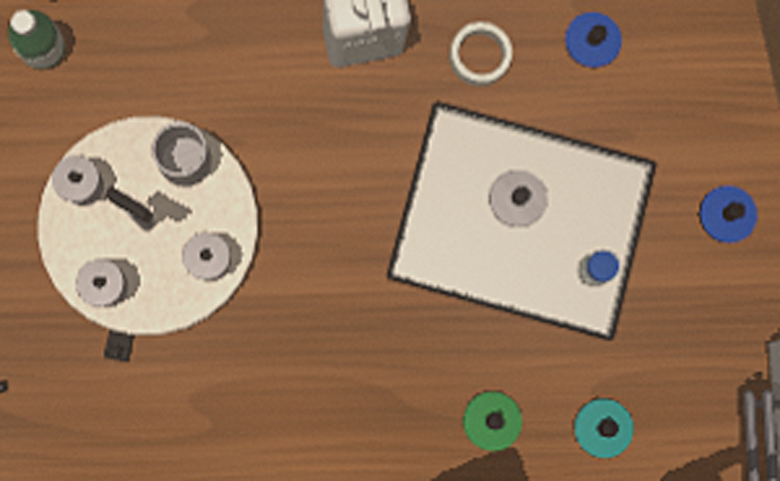

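The crop shows the bare steel lid in the tray at (518,197), with no coloured coating. The open canister is at (183,153). Next I'll move above the lid.

>>> {"op": "arm_command", "data": {"motion": [{"offset":[0.055,-0.011,0.0],"spin":0},{"offset":[0.055,-0.011,0.0],"spin":0},{"offset":[0.055,-0.011,0.0],"spin":0},{"offset":[0.055,-0.011,0.0],"spin":0},{"offset":[0.055,-0.011,0.0],"spin":0}], "jaw": 0.06}}

```text
time_s: 1.92
ee_pos: [444.3, -386.2, 228.1]
ee_rot: [180.0, -0.0, 21.0]
force: [0.5, -0.4, -0.1]
gripper_width: 60.4
gripper_force: 0.0
```

>>> {"op": "arm_command", "data": {"motion": [{"offset":[0.055,-0.01,0.0],"spin":0},{"offset":[0.055,-0.01,0.01],"spin":0},{"offset":[0.046,-0.01,0.018],"spin":0},{"offset":[0,0,0],"spin":0.17},{"offset":[0,0,0],"spin":0.17}]}}

```text
time_s: 2.55
ee_pos: [578.3, -302.6, 199.2]
ee_rot: [-180.0, 0.1, 1.2]
force: [-0.6, 0.4, 0.4]
gripper_width: 59.7
gripper_force: 0.0
```

>>> {"op": "arm_command", "data": {"motion": [{"offset":[0,0,0],"spin":0.17},{"offset":[0,0,0],"spin":0.17},{"offset":[0,0,0],"spin":0.17},{"offset":[0,0,0],"spin":0},{"offset":[0,0,0],"spin":0}]}}

```text
time_s: 3.18
ee_pos: [577.7, -303.4, 199.9]
ee_rot: [180.0, 0.0, -27.6]
force: [0.7, -0.5, -1.0]
gripper_width: 60.3
gripper_force: 0.0
```

```bash
python3 - <<'E'
from h import *
T=tcp(); print(np.round(T,2))
im,d=env.grab_frame('wrist'); cv2.imwrite('pics/w1.png',im); np.save('w1d.npy',d); np.save('w1T.npy',T)
for r in env.pinpoint('wrist','lid_mid')[:3]: print(r, at_z('wrist',r['location'],26,T))
for r in env.boxes_of('wrist','lid_mid')[:3]: print(r)
plan([578,-304,200])
E
```

```text
[[ 8.9000e-01 -4.6000e-01 -0.0000e+00  5.7774e+02]
 [-4.6000e-01 -8.9000e-01 -0.0000e+00 -3.0345e+02]
 [-0.0000e+00  0.0000e+00 -1.0000e+00  1.9992e+02]
 [ 0.0000e+00  0.0000e+00  0.0000e+00  1.0000e+00]]
{'location': [319.8, 223.0], 'score': 0.94} [ 581.15285449 -302.46219797   26.        ]
{'location': [581.8, 121.4], 'score': 0.66} [ 557.12562057 -530.32590807   26.        ]
{'bbox': [285.1, 183.8, 356.7, 261.8], 'score': 0.97}
{'bbox': [537.4, 82.1, 614.7, 158.8], 'score': 0.97}
{'bbox': [294.6, 0.0, 348.4, 11.5], 'score': 0.75}
offset [ 0.0005  0.0004 -0.    ] spin 0 q [-28.7  26.3  81.2  -0.   72.5  89. ]
```

View pics/w1.png

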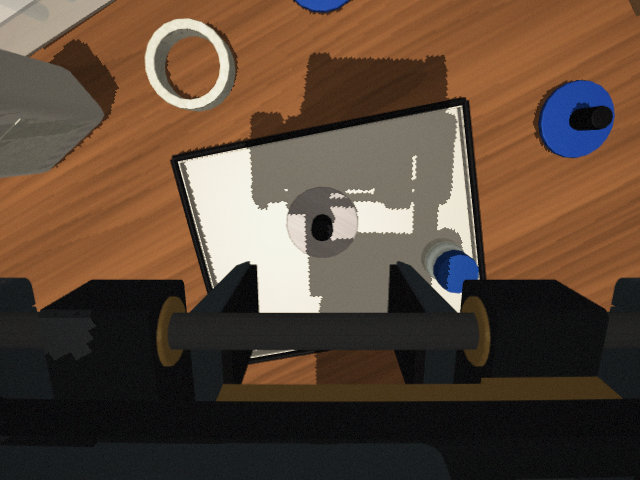

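The wrist view shows the steel lid with its disc at about (322,222), the knob at (321,227) and the vial at (458,270). The fingers straddle the knob direction and are clear of the vial.

```bash
python3 - <<'E'
from h import *
T=np.load('w1T.npy'); im=cv2.imread('pics/w1.png'); d=np.load('w1d.npy')
print('disc',at_z('wrist',(322,222),18,T))
g=cv2.cvtColor(im,6); m=np.zeros_like(g); m[195:250,300:345]=1
ys,xs=np.where((g<30)&(m>0)); print(xs.min(),xs.max(),ys.min(),ys.max())
pts=np.array([at_d('wrist',(x,y),d[y,x],T) for x,y in zip(xs,ys)]); top=pts[pts[:,2]>43]; print(len(top),(top.min(0)+top.max(0))/2,top.mean(0))
ys,xs=np.mgrid[185:262,285:360]; pts=np.array([at_d('wrist',(x,y),d[y,x],T) for x,y in zip(xs.ravel(),ys.ravel())]); s=pts[abs(pts[:,2]-18)<5]; print(len(s),(np.percentile(s,1,0)+np.percentile(s,99,0))/2,s.mean(0))
plan([581,-302.5,35])
E
```

```text
disc [ 579.66644729 -303.78395882   18.        ]
312 331 214 240
349 [ 604.39724587 -314.84818515  199.40456187] [ 580.16744689 -303.38866568   50.08445901]Traceback (most recent call last):
  File "<stdin>", line 7, in <module>
  File "h.py", line 19, in at_d
    o,d=ray(name,uv,T); return o+d*dep
        ~~~^^^^^^^^^^^
  File "h.py", line 13, in ray
    m,W=cam(name,T); K=np.array([[m['fx'],0,m['cx']],[0,m['fy'],m['cy']],[0,0,1.]])
        ~~~^^^^^^^^
  File "h.py", line 7, in cam
    m=env.camera_model(name)
ValueError: time passes only in moves, steps and waits
```

```bash
sed -i "s/^def cam(/from functools import lru_cache\n@lru_cache\ndef model(n): return env.camera_model(n)\ndef cam(/; s/m=env.camera_model(name)/m=model(name)/" h.py; python3 -c "
from h import *
plan([580,-303.3,35])"
```

```text
offset [ 0.0019 -0.0012  0.165 ] spin 0 q [-28.7  26.3  81.2  -0.   72.5  89. ]
```

>>> {"op": "arm_command", "data": {"motion": [{"offset":[0.0022,-0.0012,0.05],"spin":0},{"offset":[0,0,0.05],"spin":0},{"offset":[0,0,0.04],"spin":0},{"offset":[0,0,0.025],"spin":0},{"offset":[0,0,0],"spin":0}]}}

```text
time_s: 3.95
ee_pos: [580.0, -303.2, 34.0]
ee_rot: [180.0, 0.1, -27.7]
force: [-0.1, 0.6, 0.0]
gripper_width: 60.1
gripper_force: 0.0
```

>>> {"op": "arm_command", "data": {"motion": [{"offset":[0,0,0],"spin":0},{"offset":[0,0,0],"spin":0},{"offset":[0,0,0],"spin":0},{"offset":[0,0,0],"spin":0},{"offset":[0,0,0],"spin":0}], "jaw": 0.0, "newtons": 20}}

```text
time_s: 4.58
ee_pos: [580.3, -303.4, 35.1]
ee_rot: [180.0, -0.0, -27.7]
force: [-0.0, 0.3, 0.2]
gripper_width: 17.7
gripper_force: 20.0
```

>>> {"op": "arm_command", "data": {"motion": [{"offset":[0,0,-0.025],"spin":0},{"offset":[0,0,-0.05],"spin":0},{"offset":[0,0,-0.05],"spin":0},{"offset":[0,0,-0.05],"spin":0},{"offset":[0,0,-0.05],"spin":0}]}}

```text
time_s: 5.2
ee_pos: [579.9, -303.2, 261.4]
ee_rot: [180.0, 0.0, -27.7]
force: [0.2, -1.0, -1.0]
gripper_width: 17.6
gripper_force: 20.0
```

>>> {"op": "arm_command", "data": {"motion": [{"offset":[-0.022,-0.043,0],"spin":0},{"offset":[-0.022,-0.043,0],"spin":0},{"offset":[-0.022,-0.043,0],"spin":0},{"offset":[-0.022,-0.043,0],"spin":0},{"offset":[-0.022,-0.043,0],"spin":0}]}}

```text
time_s: 5.82
ee_pos: [582.6, -60.4, 259.7]
ee_rot: [180.0, 0.0, -27.8]
force: [0.7, -0.2, -1.2]
gripper_width: 17.4
gripper_force: 20.0
```

>>> {"op": "arm_command", "data": {"motion": [{"offset":[-0.022,-0.043,0],"spin":0},{"offset":[-0.022,-0.043,0],"spin":0},{"offset":[-0.022,-0.043,0],"spin":0},{"offset":[0,0,0],"spin":0},{"offset":[0,0,0],"spin":0}]}}

```text
time_s: 6.45
ee_pos: [584.4, 82.7, 259.7]
ee_rot: [179.9, 0.0, -27.7]
force: [-0.4, -0.3, -1.3]
gripper_width: 17.9
gripper_force: 20.0
```

```bash
python3 - <<'E'
from h import *
T=tcp(); print(np.round(T,2).tolist(),env.state()['gripper_width'],env.state()['qpos'])
im,d=env.grab_frame('wrist'); cv2.imwrite('pics/w2.png',im); np.save('w2d.npy',d); np.save('w2T.npy',T)
for n,z in [('jar_mouth',100),('grip_mid',168),('lid_mid',T[2,3]-9)]:
  for r in env.pinpoint('wrist',n)[:3]: print(n,r, at_z('wrist',r['location'],z,T))
E
```

```text
[[0.89, -0.47, -0.0, 584.41], [-0.47, -0.89, -0.0, 82.73], [-0.0, 0.0, -1.0, 259.68], [0.0, 0.0, 0.0, 1.0]] 17.87927021486644 [ 6.96472672e+00  1.87276720e+01  8.44249483e+01 -4.45621300e-02
  7.68848892e+01  1.24687240e+02]
jar_mouth {'location': [324.4, 172.3], 'score': 0.9} [624.63130842  59.87663903 100.        ]
grip_mid {'location': [118.7, 381.6], 'score': 0.68} [566.67221884 257.90555305 168.        ]
lid_mid {'location': [321.4, 301.9], 'score': 0.62} [584.08713174  83.47940249 250.68000141]
```

View pics/w2.png

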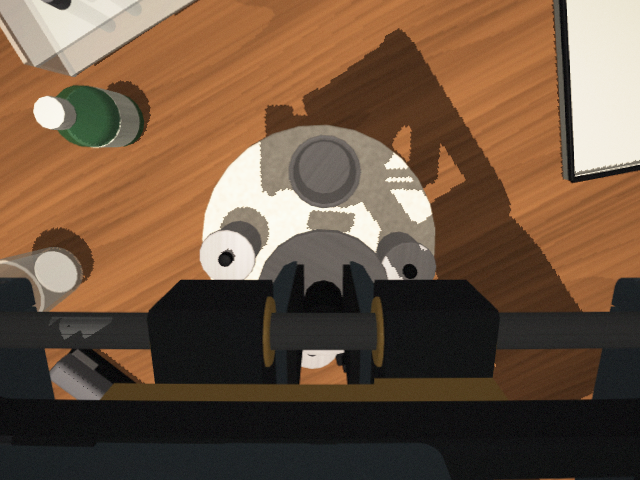

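The picture shows the jar mouth ring at (324,171) and the held lid disc around (324,292), partly behind the jaws. I'll fit both circles from depth.

```bash
cat >> h.py <<'E'
def cloud(name,d,T,x0,y0,x1,y1):
    m,W=cam(name,T); K=np.array([[m['fx'],0,m['cx']],[0,m['fy'],m['cy']],[0,0,1.]])
    ys,xs=np.mgrid[y0:y1,x0:x1]; uv=np.c_[xs.ravel(),ys.ravel()].astype(float); z=d[y0:y1,x0:x1].ravel()
    p=cv2.undistortPoints(uv[:,None],K,np.array([m['k1'],0,0,0.]))[:,0]
    P=(np.c_[p,np.ones(len(p))]*z[:,None])@W[:3,:3].T+W[:3,3]; return P[z>0],uv[z>0]
def circ(xy,r0,z=None):
    from scipy.optimize import least_squares
    f=least_squares(lambda p:np.hypot(xy[:,0]-p[0],xy[:,1]-p[1])-p[2],[*xy.mean(0),r0],loss='soft_l1'); return np.round(f.x,2)
def edge(name,d,T,box,z,dz,r0):
    """outer contour of depth mask at height z -> circle fit at that height"""
    P,uv=cloud(name,d,T,*box); s=uv[abs(P[:,2]-z)<dz].astype(int)
    m=np.zeros(d.shape,np.uint8); m[s[:,1],s[:,0]]=255
    m=cv2.morphologyEx(m,cv2.MORPH_OPEN,np.ones((2,2)))
    c=max(cv2.findContours(m,0,1)[0],key=len); h=cv2.convexHull(c)[:,0]
    Q=np.array([at_z(name,q,z,T) for q in h.astype(float)]); return Q,circ(Q[:,:2],r0)
E
python3 - <<'E'
from h import *
d=np.load('w2d.npy');T=np.load('w2T.npy')
P,uv=cloud('wrist',d,T,280,125,370,215); print(np.percentile(P[:,2],[1,10,30,50,70,90,99]))
s=P[abs(P[:,2]-100)<4]; print('rim pts',len(s),circ(s[:,:2],27),s[:,2].mean())
print('rim edge',edge('wrist',d,T,(280,125,370,215),100,5,29)[1])
z=T[2,3]-17
P,uv=cloud('wrist',d,T,255,222,392,262); print('lid z',z,np.percentile(P[:,2],[50,70,90,99]))
s=abs(P[:,2]-z)<5; E=[]
for x in range(262,388,4):
    q=uv[s&(uv[:,0]==x)]
    if len(q): E.append(at_z('wrist',(x,q[:,1].min()),z,T))
E=np.array(E); print('lid disc',circ(E[:,:2],32))
from scipy.optimize import least_squares
print(least_squares(lambda p:np.hypot(E[:,0]-p[0],E[:,1]-p[1])-32,E[:,:2].mean(0)-[30,-15],loss='soft_l1').x, T[:3,3])
# colour edge of rim
g=cv2.medianBlur(cv2.cvtColor(cv2.imread('pics/w2.png'),6),3)
c=cv2.HoughCircles(g[120:222,270:380],3,1,30,param1=80,param2=15,minRadius=28,maxRadius=40); print(c+[270,120,0] if c is not None else None, at_z('wrist',(324.4,171),100,T))
E
```

```text
[-1.72757616 25.89134326 26.92103031 29.44144388 31.46373474 98.0196264
 99.70164276]
rim pts 1084 [625.17  60.17  26.7 ] 98.52450861719568
rim edge [624.1   59.77  28.53]
lid z 242.68000141056473 [ 85.02138642 241.05432931 241.83678339 242.63002588]
lid disc [584.17  82.88  31.08]
[583.24350636  83.35212529] [584.4063027   82.73092301 259.68000141]
[[[321.5        171.5         33.79999924]]] [625.53020111  59.40446617 100.        ]
```

>>> {"op": "arm_command", "data": {"motion": [{"offset":[0.024,0.0006,0],"spin":0},{"offset":[0.0232,0.0007,0],"spin":0},{"offset":[0,0,0.05],"spin":0},{"offset":[0,0,0.05],"spin":0},{"offset":[0,0,0.012],"spin":0}]}}

```text
time_s: 7.28
ee_pos: [623.6, 58.7, 144.5]
ee_rot: [179.8, 0.3, -27.8]
force: [-0.6, -0.2, -0.3]
gripper_width: 17.5
gripper_force: 20.0
```

>>> {"op": "arm_command", "data": {"motion": [{"offset":[0,0,0],"spin":0},{"offset":[0,0,0],"spin":0}]}}

```text
time_s: 7.52
ee_pos: [627.4, 59.8, 150.4]
ee_rot: [-179.9, -0.2, -27.8]
force: [-0.6, 1.3, -0.5]
gripper_width: 17.2
gripper_force: 20.0
```

```bash
python3 - <<'E'
from h import *
plan([625.6,59.6,133])
T=tcp(); im,d=env.grab_frame('wrist'); cv2.imwrite('pics/w3.png',im); np.save('w3d.npy',d); np.save('w3T.npy',T)
cv2.imwrite('pics/w3c.png',im[150:420,120:540]); print(env.state()['force'],T[:3,3])
E
```

```text
offset [-0.0016  0.0011  0.0174] spin 0 q [  4.4  26.2  88.8  -0.   64.7 122.2]
[-0.117506   -0.09088943 -1.32332143] [627.38347248  59.80933272 150.4440311 ]
```

View pics/w3c.png

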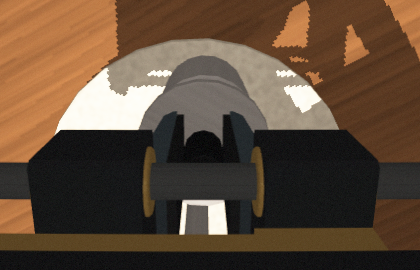

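The lid (crop centre about (204,105)) is in line over the canister, whose far edge shows at (205,62). I'll let the arm settle, then correct.

>>> {"op": "arm_command", "data": {"motion": [{"offset":[0,0,0],"spin":0},{"offset":[0,0,0],"spin":0},{"offset":[0,0,0],"spin":0}]}}

```text
time_s: 7.95
ee_pos: [625.9, 59.9, 148.2]
ee_rot: [-180.0, -0.0, -27.7]
force: [0.6, -0.1, -1.1]
gripper_width: 17.5
gripper_force: 20.0
```

```bash
python3 - <<'E'
from h import *
plan([625.6,59.6,133]); print(tcp()[:3,3],env.state()['qvel'])
E
```

```text
offset [-0.0001  0.0004  0.0152] spin 0 q [  4.4  26.3  89.   -0.   64.7 122.2]
[625.8811955   59.93608857 148.24342249] [ 0.01433432  0.29875441  0.14919935  0.04422661 -0.00094624  0.06610508]
```

Now I'll descend slowly into the mouth.

>>> {"op": "arm_command", "data": {"motion": [{"offset":[-0.0001,0.0004,0.006],"spin":0},{"offset":[0,0,0.006],"spin":0},{"offset":[0,0,0.004],"spin":0},{"offset":[0,0,0.002],"spin":0},{"offset":[0,0,0.001],"spin":0}]}}

```text
time_s: 8.57
ee_pos: [625.5, 59.6, 128.8]
ee_rot: [180.0, 0.0, -27.7]
force: [0.0, -0.5, -1.1]
gripper_width: 17.2
gripper_force: 20.0
```

>>> {"op": "arm_command", "data": {"motion": [{"offset":[0,0,0.001],"spin":0},{"offset":[0,0,0.001],"spin":0},{"offset":[0,0,0.001],"spin":0},{"offset":[0,0,0.001],"spin":0},{"offset":[0,0,0],"spin":0}]}}

```text
time_s: 9.2
ee_pos: [625.5, 59.5, 124.8]
ee_rot: [180.0, 0.0, -27.7]
force: [0.3, -0.4, -0.9]
gripper_width: 17.5
gripper_force: 20.0
```

>>> {"op": "arm_command", "data": {"motion": [{"offset":[0,0,0.001],"spin":0},{"offset":[0,0,0.0005],"spin":0},{"offset":[0,0,0.0005],"spin":0},{"offset":[0,0,0.0005],"spin":0},{"offset":[0,0,0],"spin":0}]}}

```text
time_s: 9.82
ee_pos: [625.6, 59.6, 123.0]
ee_rot: [-180.0, -0.0, -27.7]
force: [-1.3, -0.3, 4.2]
gripper_width: 17.4
gripper_force: 20.0
```

Contact came at the expected seat height, so I'll release and back off.

>>> {"op": "arm_command", "data": {"motion": [{"offset":[0,0,0],"spin":0},{"offset":[0,0,0],"spin":0},{"offset":[0,0,0],"spin":0},{"offset":[0,0,0],"spin":0},{"offset":[0,0,-0.015],"spin":0}], "jaw": 0.05}}

```text
time_s: 10.45
ee_pos: [624.7, 59.5, 136.7]
ee_rot: [179.9, 0.1, -27.7]
force: [0.9, 0.1, 0.2]
gripper_width: 50.2
gripper_force: 0.0
```

>>> {"op": "arm_command", "data": {"motion": [{"offset":[0,0,-0.04],"spin":0},{"offset":[0,0,-0.05],"spin":0},{"offset":[-0.015,0,-0.05],"spin":0},{"offset":[-0.02,0,0],"spin":0},{"offset":[0,0,0],"spin":0}]}}

```text
time_s: 11.08
ee_pos: [594.1, 76.2, 279.3]
ee_rot: [-179.9, -0.1, -27.7]
force: [1.3, 0.0, -0.3]
gripper_width: 50.3
gripper_force: 0.0
```

>>> {"op": "arm_command", "data": {"motion": [{"offset":[0,0,0],"spin":0},{"offset":[0,0,0],"spin":0},{"offset":[0,0,0],"spin":0}]}}

```text
time_s: 11.45
ee_pos: [594.8, 75.6, 276.7]
ee_rot: [180.0, 0.0, -27.8]
force: [-0.2, 0.3, -0.0]
gripper_width: 49.8
gripper_force: 0.0
```

```bash
python3 - <<'E'
from h import *
T=tcp(); print(T[:3,3],env.state()['qpos'])
im,d=env.grab_frame('wrist'); cv2.imwrite('pics/w4.png',im); np.save('w4d.npy',d); np.save('w4T.npy',T)
for n,z in [('jar_mouth',100),('grip_mid',168),('lid_mid',114)]:
  for r in env.pinpoint('wrist',n)[:3]: print(n,r, at_z('wrist',r['location'],z,T))
im,d=env.grab_frame('top'); cv2.imwrite('pics/t4.png',im); np.save('t4d.npy',d)
for n,z in [('grip_mid',168),('lid_mid',114),('front',100)]:
  for r in env.pinpoint('top',n)[:3]: print('top',n,r, at_z('top',r['location'],z))
E
```

```text
[594.8024787   75.57954181 276.71527507] [ 6.14792235e+00  1.91817895e+01  8.13318444e+01 -1.01297051e-02
  7.95524087e+01  1.23914309e+02]
grip_mid {'location': [314.4, 303.7], 'score': 0.78} [558.76266182 101.20416623 168.        ]
grip_mid {'location': [335.8, 354.5], 'score': 0.49} [515.19812624 106.2994308  168.        ]
lid_mid {'location': [320.0, 185.8], 'score': 0.62} [626.86815121  60.98848436 114.        ]
top grip_mid {'location': [250.4, 235.5], 'score': 0.77} [566.24074446  99.66474647 168.        ]
top lid_mid {'location': [434.1, 322.3], 'score': 0.96} [ 337.07840098 -369.08963468  114.        ]
top lid_mid {'location': [483.6, 240.2], 'score': 0.92} [ 549.53117385 -512.70248675  114.        ]
top lid_mid {'location': [389.9, 321.1], 'score': 0.76} [ 342.90735906 -254.14632991  114.        ]
```

View pics/w4.png

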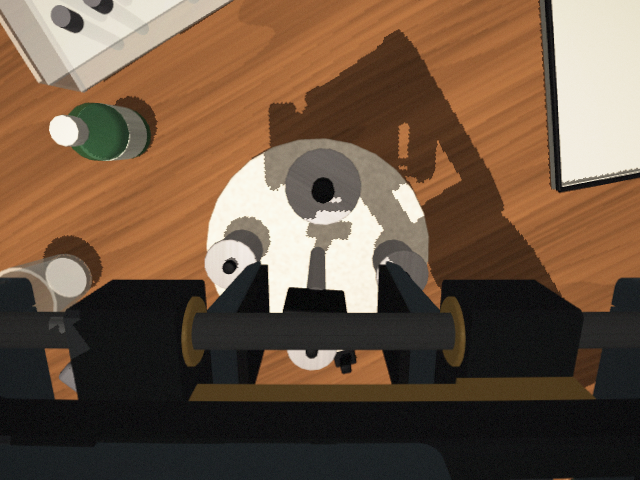

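The lid sits on the canister at (323,186). The grip's top is at (316,300) and the pointer block at (345,360). I'll fit lid level, axis and pointer.

```bash
python3 - <<'E'
from h import *
d=np.load('w4d.npy');T=np.load('w4T.npy')
P,uv=cloud('wrist',d,T,280,145,368,228); s=P[abs(P[:,2]-106)<5]
for _ in range(3):
    A=np.c_[s[:,:2]-s[:,:2].mean(0),np.ones(len(s))]; c=np.linalg.lstsq(A,s[:,2],rcond=None)[0]; s=s[abs(A@c-s[:,2])<2]
print('lid plane slope',c,len(s)); Q,cc=edge('wrist',d,T,(280,145,368,228),105,5,32); print('lid circle',cc)
P,uv=cloud('wrist',d,T,270,280,360,316); s=P[abs(P[:,2]-190)<4]; print('grip',len(s),s.min(0),s.max(0),s.mean(0))
L=s[:,:2]-s[:,:2].mean(0); L=L@np.linalg.svd(L,full_matrices=False)[2].T; print(np.ptp(L,axis=0))
d=np.load('topd.npy'); I=np.eye(4); g=cv2.imread('pics/top0.png')
Q,cc=edge('top',d,I,(205,198,310,295),29,9,120); print('table',cc)
P,uv=cloud('top',d,I,225,190,275,262); 
s=P[(P[:,2]>180)&(P[:,2]<200)]; print('grip top',len(s),s.mean(0),(s.min(0)+s.max(0))/2); 
m=np.cov(s[:,:2].T); w,v=np.linalg.eigh(m); print('bar dir',np.degrees(np.arctan2(v[1,1],v[0,1])),np.sqrt(w*12))
gray=cv2.cvtColor(g,6); b=(gray[280:305,232:262]<45).astype(np.uint8)
n,l,st,ce=cv2.connectedComponentsWithStats(b); k=1+np.argmax(st[1:,4]); u=ce[k]+[232,280]; print('block',st[k],u,[np.round(at_z('top',u,z)) for z in (5,15,25)])
P,uv=cloud('top',d,I,238,286,254,300); print('block z',np.percentile(P[:,2],[5,50,95]))
for t in ['front']:
    for r in env.pinpoint('scene',t): print(r,at_z('scene',r['location'],100))
E
```

```text
lid plane slope [2.54529488e-04 1.11964769e-03 1.04700129e+02] 4032
lid circle [623.29  60.04  31.54]
grip 224 [551.00335454  81.58798721 186.00264016] [572.69448634 118.97218085 189.94551492] [563.63944639 103.08960001 187.72798807]
[42.40734029  3.11775655]
table [555.89  98.83 118.86]
grip top 88 [559.13925728 101.58352228 189.42961937] [559.64967467 102.39118308 187.8994076 ]
bar dir 58.19296904227057 [12.31202102 45.66420847]
block [18 11  1  2  2] [250.  291.5] [array([432., 123.,   5.]), array([431., 122.,  15.]), array([431., 120.,  25.])]
block z [-4.29304558  6.93984436 30.20378215]
{'location': [399.2, 245.2], 'score': 0.57} [482.95740633 112.96483716 100.        ]
```

```bash
python3 - <<'E'
from h import *
d=np.load('topd.npy'); I=np.eye(4); ax=np.array([558,102])
P,uv=cloud('top',d,I,236,284,256,302)
s=P[(P[:,2]>14)&(np.hypot(*(P[:,:2]-ax).T)>126)]; print(len(s),s.mean(0))
v=s.mean(0)[:2]-ax; print('heading',np.degrees(np.arctan2(v[1],v[0])),np.hypot(*v))
for z in (10,20,30):
    p=at_z('top',(245.4,293.5),z)[:2]-ax; print(z,np.degrees(np.arctan2(p[1],p[0])),np.hypot(*p))
T=np.load('w4T.npy')
for z in (10,20,30):
    p=at_z('wrist',(345,358),z,T)[:2]-ax; print('w',z,np.degrees(np.arctan2(p[1],p[0])),np.hypot(*p))
plan([558,102,280],-32)
E
```

```text
24 [423.06652614 136.70947766  26.72242318]
heading 165.57432858591557 139.32620072154705
10 165.85625015660187 136.01034269304947
20 166.48896239307825 136.0721871339012
30 167.12102276568515 136.15060876576686
w 10 165.91391303099903 140.09222620215482
w 20 166.24586245426988 134.20657259429015
w 30 166.60824920909832 128.3258368830561
offset [-0.0445 -0.0061 -0.0025] spin -1.4965 q [  6.2  19.1  81.3  -0.   79.6 123.9]
```

Pointer heading is about 166° and the jar's about -32°, so I need a -162° (clockwise) turn. I'll take the grip with q6 near -139° and turn from there, so one grasp covers it.

>>> {"op": "arm_command", "data": {"motion": [{"offset":[-0.0445,-0.006,0],"spin":0},{"offset":[0,0,0],"spin":-0.18},{"offset":[0,0,0],"spin":-0.18},{"offset":[0,0,0],"spin":-0.18},{"offset":[0,0,0],"spin":-0.18}]}}

```text
time_s: 12.52
ee_pos: [557.9, 101.9, 277.5]
ee_rot: [180.0, -0.0, 13.9]
force: [-0.4, 0.3, 0.5]
gripper_width: 50.1
gripper_force: 0.0
```

>>> {"op": "arm_command", "data": {"motion": [{"offset":[0,0,0],"spin":-0.18},{"offset":[0,0,0],"spin":-0.18},{"offset":[0,0,0],"spin":-0.18},{"offset":[0,0,0],"spin":-0.18},{"offset":[0,0,0],"spin":-0.18}]}}

```text
time_s: 13.15
ee_pos: [557.9, 101.9, 277.5]
ee_rot: [180.0, -0.0, 65.4]
force: [-0.0, 1.1, -0.3]
gripper_width: 50.1
gripper_force: 0.0
```

>>> {"op": "arm_command", "data": {"motion": [{"offset":[0,0,0],"spin":-0.18},{"offset":[0,0,0],"spin":-0.18},{"offset":[0,0,0],"spin":-0.18},{"offset":[0,0,0],"spin":-0.18},{"offset":[0,0,0],"spin":-0.18}]}}

```text
time_s: 13.78
ee_pos: [557.9, 101.9, 277.5]
ee_rot: [180.0, 0.0, 117.0]
force: [-0.2, 0.3, 0.2]
gripper_width: 50.1
gripper_force: 0.0
```

>>> {"op": "arm_command", "data": {"motion": [{"offset":[0,0,0],"spin":-0.18},{"offset":[0,0,0],"spin":-0.18},{"offset":[0,0,0],"spin":-0.18},{"offset":[0,0,0],"spin":-0.18},{"offset":[0,0,0],"spin":-0.18}]}}

```text
time_s: 14.4
ee_pos: [557.9, 101.9, 277.5]
ee_rot: [-180.0, 0.0, 168.6]
force: [0.1, 0.7, 0.6]
gripper_width: 49.9
gripper_force: 0.0
```

>>> {"op": "arm_command", "data": {"motion": [{"offset":[0,0,0],"spin":-0.18},{"offset":[0,0,0],"spin":-0.18},{"offset":[0,0,0],"spin":-0.18},{"offset":[0,0,0],"spin":-0.18},{"offset":[0,0,0],"spin":-0.18}]}}

```text
time_s: 15.02
ee_pos: [557.9, 101.9, 277.5]
ee_rot: [-180.0, 0.0, -139.9]
force: [1.1, 0.7, 0.3]
gripper_width: 49.9
gripper_force: 0.0
```

```bash
python3 -c "
from h import *
plan([558,102,176],-32);print(env.state()['ee_rot'])"
```

```text
offset [-1.000e-04  1.000e-04  1.015e-01] spin -0.3121 q [   9.2   16.1   85.7   -0.    78.2 -120.9]
[-1.79988606e+02  8.85057259e-03 -1.39882778e+02]
```

>>> {"op": "arm_command", "data": {"motion": [{"offset":[0,0,0],"spin":-0.156},{"offset":[0,0,0],"spin":-0.156},{"offset":[0,0,0.045],"spin":0},{"offset":[0,0,0.045],"spin":0},{"offset":[0,0,0.02],"spin":0}]}}

```text
time_s: 15.65
ee_pos: [556.5, 101.7, 164.9]
ee_rot: [179.8, -0.2, -122.3]
force: [-0.6, 0.3, -0.6]
gripper_width: 49.6
gripper_force: 0.0
```

>>> {"op": "arm_command", "data": {"motion": [{"offset":[0,0,0],"spin":0},{"offset":[0,0,0],"spin":0}]}}

```text
time_s: 15.9
ee_pos: [558.8, 102.0, 168.6]
ee_rot: [-179.9, 0.1, -122.3]
force: [0.7, -0.4, 0.4]
gripper_width: 50.1
gripper_force: 0.0
```

>>> {"op": "arm_command", "data": {"motion": [{"offset":[0,0,0],"spin":0},{"offset":[0,0,0],"spin":0},{"offset":[0,0,0],"spin":0},{"offset":[0,0,0],"spin":0},{"offset":[0,0,0],"spin":0}], "jaw": 0.0, "newtons": 15}}

```text
time_s: 16.52
ee_pos: [557.8, 102.1, 167.6]
ee_rot: [180.0, 0.0, -122.3]
force: [-0.9, 0.9, 0.7]
gripper_width: 11.7
gripper_force: 15.0
```

Gripped at 11.7 mm. I'll turn in gentle steps.

>>> {"op": "arm_command", "data": {"motion": [{"offset":[0,0,0],"spin":0.04},{"offset":[0,0,0],"spin":0.08},{"offset":[0,0,0],"spin":0.12},{"offset":[0,0,0],"spin":0.12},{"offset":[0,0,0],"spin":0.12}]}}

```text
time_s: 17.15
ee_pos: [557.9, 102.0, 167.6]
ee_rot: [180.0, -0.0, -150.1]
force: [-0.7, -0.0, 2.2]
gripper_width: 11.8
gripper_force: 15.0
```

>>> {"op": "arm_command", "data": {"motion": [{"offset":[0,0,0],"spin":0.12},{"offset":[0,0,0],"spin":0.12},{"offset":[0,0,0],"spin":0.12},{"offset":[0,0,0],"spin":0.12},{"offset":[0,0,0],"spin":0.12}]}}

```text
time_s: 17.77
ee_pos: [557.9, 101.8, 167.6]
ee_rot: [-180.0, 0.0, 175.6]
force: [-0.2, -0.5, 1.2]
gripper_width: 11.9
gripper_force: 15.0
```

>>> {"op": "arm_command", "data": {"motion": [{"offset":[0,0,0],"spin":0.12},{"offset":[0,0,0],"spin":0.12},{"offset":[0,0,0],"spin":0.12},{"offset":[0,0,0],"spin":0.12},{"offset":[0,0,0],"spin":0.12}]}}

```text
time_s: 18.4
ee_pos: [557.9, 101.5, 167.6]
ee_rot: [-180.0, 0.0, 141.2]
force: [-1.5, -1.3, 1.7]
gripper_width: 12.1
gripper_force: 15.0
```

>>> {"op": "arm_command", "data": {"motion": [{"offset":[0,0,0],"spin":0.12},{"offset":[0,0,0],"spin":0.12},{"offset":[0,0,0],"spin":0.12},{"offset":[0,0,0],"spin":0.12},{"offset":[0,0,0],"spin":0.12}]}}

```text
time_s: 19.02
ee_pos: [557.7, 101.4, 167.6]
ee_rot: [-180.0, 0.0, 106.8]
force: [-1.9, -1.2, 0.8]
gripper_width: 11.9
gripper_force: 15.0
```

>>> {"op": "arm_command", "data": {"motion": [{"offset":[0,0,0],"spin":0.12},{"offset":[0,0,0],"spin":0.12},{"offset":[0,0,0],"spin":0.12},{"offset":[0,0,0],"spin":0.1},{"offset":[0,0,0],"spin":0.06}]}}

```text
time_s: 19.65
ee_pos: [557.5, 101.4, 167.6]
ee_rot: [-180.0, 0.1, 77.1]
force: [-2.4, -0.9, 1.9]
gripper_width: 12.1
gripper_force: 15.0
```

>>> {"op": "arm_command", "data": {"motion": [{"offset":[0,0,0],"spin":0.025},{"offset":[0,0,0],"spin":0},{"offset":[0,0,0],"spin":0},{"offset":[0,0,0],"spin":0},{"offset":[0,0,0],"spin":0}]}}

```text
time_s: 20.27
ee_pos: [557.5, 101.4, 167.6]
ee_rot: [-180.0, 0.1, 75.8]
force: [-4.3, -3.3, 3.9]
gripper_width: 12.0
gripper_force: 15.0
```

```bash
python3 - <<'E'
from h import *
T=tcp(); print(T[:3,3],env.state()['qpos'],env.state()['gripper_force'])
out=[]
for c in ['top','scene','wrist']:
    im,d=env.grab_frame(c); cv2.imwrite(f'pics/{c}5.png',im); np.save(f'{c}5d.npy',d)
    for n,z in [('lid_mid',114),('front',100),('jar_mouth',100)]:
        for r in env.pinpoint(c,n)[:4]: print(c,n,round(r['score'],2),r['location'],np.round(at_z(c,r['location'],z,T),1))
a=cv2.imread('pics/top5.png')[190:310,190:310]; b=cv2.imread('pics/scene5.png')[220:350,310:450]
cv2.imwrite('pics/c5.png',np.hstack([cv2.resize(a,(390,390),interpolation=2),cv2.resize(b,(400,390),interpolation=2)]))
E
```

```text
[557.52675939 101.43578785 167.56908749] [ 9.17383880e+00  2.01467010e+01  9.60438847e+01 -4.92838904e-02
  6.38678482e+01  2.33820520e+01] 15.000945031642914
top lid_mid 0.9 [433.3, 317.5] [ 349.5 -367.6  114. ]
top lid_mid 0.66 [390.5, 322.5] [ 339.3 -255.6  114. ]
top lid_mid 0.58 [429.7, 174.2] [ 732.8 -377.8  114. ]
top lid_mid 0.57 [179.1, 314.5] [370.2 293.8 114. ]
scene lid_mid 0.8 [144.8, 275.3] [ 795.  -345.6  114. ]
scene lid_mid 0.78 [239.5, 147.2] [ 393.9 -342.9  114. ]
scene lid_mid 0.73 [279.5, 165.4] [ 403.1 -227.1  114. ]
scene lid_mid 0.7 [140.1, 192.1] [ 614.9 -483.1  114. ]
scene front 0.9 [403.5, 245.4] [479.4 121.7 100. ]
scene front 0.66 [207.0, 198.3] [ 555.2 -340.7  100. ]
scene front 0.62 [241.9, 325.6] [ 802.6 -106.9  100. ]
scene jar_mouth 0.68 [400.6, 244.7] [480.4 115.3 100. ]
wrist lid_mid 0.91 [180.8, 267.7] [480.  123.1 114. ]
```

View pics/c5.png

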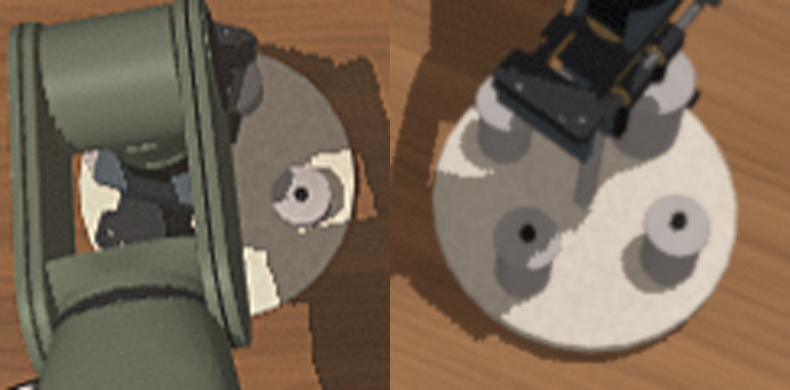

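The scene crop shows the closed wide canister at the pointer side, with its lid at about (670,85) in the crop. The wrist camera puts the lid at (480,123), against a front point near (480,121). One last check on lid level, then I'll hand in.

```bash
python3 - <<'E'
from h import *
T=tcp(); d=np.load('wrist5d.npy')
P,uv=cloud('wrist',d,T,60,150,300,400); k=(abs(P[:,2]-105)<5)&(np.hypot(P[:,0]-480,P[:,1]-122)<36); s=P[k]
A=np.c_[s[:,:2]-s[:,:2].mean(0),np.ones(len(s))]; c=np.linalg.lstsq(A,s[:,2],rcond=None)[0]; r=abs(A@c-s[:,2])<1.5; s=s[r]; A=np.c_[s[:,:2]-s[:,:2].mean(0),np.ones(len(s))]; c=np.linalg.lstsq(A,s[:,2],rcond=None)[0]
print(len(s),c,s.min(0),s.max(0),env.state()['force'],env.state()['gripper_force'])
E
```

```text
5320 [-1.75941625e-03 -4.00188096e-03  1.04751886e+02] [448.71600947  99.93900078 103.11280757] [512.0375909  153.38620919 106.43099533] [-3.28542125 -3.73206107  4.07831377] 15.000954866409302
```

```bash
python3 -c "
from h import *
print(env.job_done())"
```

```text
the job is handed in; nothing more can be done
None
```

I handed the job in at about 20 s of the 64 s; no verdict came back. By my last measurements, the lid sits level and fully down on the wide canister. The canister is about 1° from the pointer's line, and the gripper holds the upright grip at 15 N.

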